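# Swap the lapping-paste tins behind the cans

## Robot

A 6-joint arm with a two-finger parallel gripper is mounted at the origin on the work surface. World frame = base frame: x ahead of the robot, y to its left, z up, the work surface at z = 0. Lengths are in m, angles in rad, forces in N, time in s.
With the tool pointing down it reaches from about 0.275 to 0.75 m from the base axis. Payload 10.2 kg.
Tool frame: the origin (TCP) lies at the very end of the fingers, on their centre line; the grasp point (between the pads) lies 19 mm behind it; z points along the fingers, y is the line along which they close (so a half turn about z gives the same grasp; the last joint's range is limited). The gripper opens to 88 mm and grips with 3 to 60 N. Pads are 18 mm wide; open, the fingers measure 123 mm over their backs; the gripper's body (75 mm by 187 mm) begins 45 mm behind the grasp point.
Start: joints at [-1.412, 0.313, 1.498, -0, 1.331, -0.223], TCP at [0.196, -0.487, 0.239] pointing down, gripper open.
Joint ranges: [-2.94, 2.94], [-0.97, 2.17], [0.19, 2.56], [-1.23, 4.37], [0.02, 3.11], [-2.88, 2.88]. Speed limits (rad/s): [2.39, 2.39, 3.01, 3.14, 3.14, 3.14].

## Interface

Orientations are given as [roll, pitch, yaw] about the fixed x, y, z axes, in that order (R = Rz(yaw) Ry(pitch) Rx(roll)).
In Python, from rig import bot gives the robot as it stands.
- The arm moves only by the shell command python3 -m pendant 'ROWS' [FORCE]. ROWS is JSON, a list that holds one entry, the list of rows, each a list of 7 numbers: the shift along the tool's x, y, z in units of 30 mm (1.0 is 30 mm), then the turn, a rotation vector about the tool's x, y, z in units of 5 degrees (1.0 is 5 degrees), then the opening, from -1 (shut) to 1 (fully open). In form: [[[tx, ty, tz, rx, ry, rz, claw], ...]]. A call has 1 to 5 rows; each row is the pose to reach, as a shift and turn from the pose commanded when the call began, along the tool's axes at that moment; what a row does not reach only later rows make up. A row lasts 1/8 s, in which the tool goes at most 62.5 mm and 10.7 degrees, less where a joint would pass 70% of its speed; a pose out of reach is approached as far as the arm can. A call with a gripper value outside its range is refused whole. The fingers move at their own pace and stop on an object; FORCE is the grip in N (left out, the last holds). Time passes only in rows, so rows that repeat a pose let the fingers close. It gives the time, the measured TCP pose, the force, the opening and the grip force at its end, in the units of the state.
- bot.get_obs(): the state, without advancing time (a new reading comes with each control period).
- bot.read_camera(name): name is "scene" or "top" or "wrist"; returns a dict with "pixels" (480x640x3 uint8, red, green, blue), "fx", "fy", "cx", "cy" (pixels), "world_to_cam" (4x4, takes a point from world to camera coordinates); the wrist camera has in their place "T_tool_cam" (4x4, takes a point from camera to tool coordinates, whose origin is the TCP and whose axes are the flange's). Camera axes: x right, y up, looking along -z (the intrinsics and any distortion apply to the point x, -y, -z); pixel columns grow to the right and rows downward; lengths in m; the calibration is good to about 2 mm. A picture is of the moment at which its call begins: read the wrist's pose just before it. There is no depth.
- bot.sign_off(): hands the job in; it is judged then, once.
The state is a dict: "t": time; "q": joint angles; "qvel": joint speeds; "effort": joint torques, N m; "tool_pos": TCP position; "eef_rot": TCP orientation; "contact_force": force on the tool from outside, world axes, zero at the start; "moment": the same for the moment, N m; "finger_gap": opening from 0.0 (shut) to 1.0 (fully open); "finger_force": force on a finger pad.
Only numpy, scipy, OpenCV 4.12 (cv2) and the standard library are available. Lean on these libraries where they do the work, as an engineer would, in place of code of your own. Each camera call takes 0.05 s, during which the arm holds its last target. There are 200 camera calls.

## Task

Coarse lapping is finished, so swap the paste tins: stand the aerosol can and the oil bottle aside in the steel drip tray, take the small fine-paste tin from behind them and stand it on the rubber mat, and put the wide coarse-paste tin away in the space behind the cans in the wooden tray. Then stand the aerosol and the oil bottle back in the wooden tray, each exactly where it stood before. Keep cans and tins upright throughout and do not disturb the block of engine valves.

Things in the scene. Friction and masses are not known exactly. Their poses are not given: they have to be found in the camera images.
- aerosol: loose tall aerosol can: straight grey cylinder 57 mm in diameter up to 148 mm, with paper label, then a narrower black cap (45 mm wide); 178 mm tall in all, about 0.3 kg. Origin: centre of underside; z up. Starts in one of the two front places of the wooden tray, 37 mm from the oil bottle; closing the fingers along the tray's x keeps clear of it. Grip the straight body, e.g. 140 mm up
- oil_bottle: loose closed oil bottle: straight white plastic cylinder 60 mm in diameter from its foot to 118 mm, flat shoulder, thin grey spout in the middle; 146 mm tall in all, about 0.3 kg. Origin: centre of its underside; z up. At the start it stands in the other front place of the wooden tray. Grip the straight body near its top, e.g. 107 mm up
- fine_tin: loose small round metal tin of fine paste, 46 mm in diameter, 42 mm tall, about 0.12 kg. Origin: centre of its underside; z up. At the start it stands in the wooden tray close behind the two cans, which leave no room for a gripper over it
- coarse_tin: loose wide round metal tin of coarse paste, 62 mm in diameter, 34 mm tall, about 0.18 kg. Origin: centre of its underside; z up. At the start it stands on the rubber mat
- lube_tray: fixed open plywood tray, 188 mm (x, depth) by 194 mm (y) outside; walls 8 mm thick, 34 mm high; floor top 8 mm up. Origin: centre of underside; -x is its front, towards the robot. A batten 6 mm wide, 30 mm high along y = 0, from the front wall to x = -30 mm, parts the cans' places at about x -42, y +48 and -48 mm. Behind is one open space, inside to x +86 mm; the wide tin fits at about x +30, y 0
- mat: fixed flat black rubber mat, 220 mm (its x) by 160 mm (its y), 4 mm thick, at one side of the bench. Origin: centre of its underside, z up. The wide tin stands somewhere on it, within 65 mm of its centre along x and 20 mm along y; the small tin will fit beside it, at the emptier end
- drip_tray: fixed empty steel tray at the other side of the bench, outside 240 mm (its x) by 160 mm (its y), rim 18 mm high, walls and floor 3 mm thick. Origin: centre of its underside, z up. Room for both cans side by side along its x, e.g. at x = +55 and -55 mm
- valve_block: bystander, leave alone: loose wooden block 50 mm (x) by 170 mm (y) by 32 mm high, four steel engine valves standing in it, 66 mm tall in all. Origin: centre of underside. Lies between the robot and the wooden tray. Other small things up to 85 mm tall stand about the bench: carry things well above them. Machines stand along the back and sides, beyond 0.57 m either side
There are look-alikes about, which are no part of the job. Leave any green look-alike of the aerosol alone.

How it is judged:
On the way, in this order (a step that is already met when the one before it is completed fails the run):
1. the aerosol and the oil bottle both stand in the drip tray, the small tin still in its place (x of aerosol in the frame of drip_tray between -0.105 and 0.105 m and y of aerosol in the frame of drip_tray between -0.065 and 0.065 m and z of aerosol in the frame of drip_tray between -0.002 and 0.007 m and angle between each of aerosol, oil_bottle's own z axis and vertical below 0.1 rad and linear speed of each of aerosol, oil_bottle below 0.02 m/s and x of oil_bottle in the frame of drip_tray between -0.105 and 0.105 m and y of oil_bottle in the frame of drip_tray between -0.065 and 0.065 m and z of oil_bottle in the frame of drip_tray between -0.002 and 0.007 m and distance of fine_tin from where it was at the start of the episode below 0.03 m), for 0.2 s.
2. the tins have changed places: the small one stands on the mat, the wide one on the floor of the wooden tray, behind the cans' places (x of fine_tin in the frame of mat between -0.09 and 0.09 m and y of fine_tin in the frame of mat between -0.06 and 0.06 m and z of fine_tin in the frame of mat between 0 and 0.008 m and angle between each of fine_tin, coarse_tin's own z axis and vertical below 0.1 rad and linear speed of each of fine_tin, coarse_tin below 0.02 m/s and x of coarse_tin in the frame of lube_tray between -0.01 and 0.06 m and y of coarse_tin in the frame of lube_tray between -0.06 and 0.06 m and z of coarse_tin in the frame of lube_tray between 0.004 and 0.012 m), for 0.2 s.
At the end, for the whole second after the job is handed in: The small tin stands wholly on the mat, the wide tin on the wooden tray's floor behind the cans (centre at most 10 mm ahead of the tray's middle), the aerosol and oil bottle each within 15 mm of where they stood at the start; all four upright within 0.1 rad, released and at rest (all of step 2 and distance of each of aerosol, oil_bottle from where it was at the start of the episode below 0.015 m and angle between each of aerosol, oil_bottle's own z axis and vertical below 0.1 rad and linear speed of each of aerosol, oil_bottle below 0.02 m/s); the robot touches nothing.
It fails at once if a can or tin is tipped by more than 0.6 rad (angle between any of aerosol, oil_bottle, fine_tin, coarse_tin's own z axis and vertical above 0.6 rad).
It fails at once if the valve block is moved by more than 20 mm (distance of valve_block from where it was at the start of the episode above 0.02 m).
It also fails if it takes over 141 s, if anything falls off the work surface, if the arm or the gripper's body presses on something with over 40 N, if the wrist force passes 120 N, or if a joint passes its speed limit or range.

## Working session

There is one attempt and no reset: what is moved stays moved. The work goes in short steps, Python scripts to look and compute and a shell command to move; the robot and the scene stay as the last step left them, time stands still between calls to the robot, and variables do not carry over. Pictures are saved under pics/ and viewed, at most 14 in all, crops included, and the job is handed in when it is done.

```bash
ls; mkdir -p pics; python3 - <<'E'
from rig import bot
import cv2,numpy as np,pickle
o=bot.get_obs();print(o)
d={}
for n in("scene","top"):
    c=bot.read_camera(n);d[n]=c
    cv2.imwrite(f"pics/{n}0.png",c["pixels"][:,:,::-1]);print(n,{k:v for k,v in c.items() if k!="pixels"})
pickle.dump(d,open("c0.pkl","wb"))
E
```

```text
pics
{'t': 0.0, 'q': array([-1.41242146e+00,  3.13432210e-01,  1.49841631e+00, -2.50695254e-05,
        1.33103453e+00, -2.23415048e-01]), 'qvel': array([-0.00184003,  0.00018957, -0.00142616, -0.00017398, -0.00065248,
        0.00168497]), 'effort': array([-1.44862719e-03, -4.02222633e+01, -2.52268213e+01,  6.93172216e-02,
        3.51583539e-02, -9.58343207e-05]), 'tool_pos': array([ 0.19554077, -0.486956  ,  0.238178  ]), 'eef_rot': array([-3.14032894e+00, -2.62161671e-04,  3.81795722e-01]), 'contact_force': array([-0.50961773, -0.33303424, -0.24411978]), 'moment': array([0.02184404, 0.00207178, 0.00923684]), 'finger_force': 0.0, 'finger_gap': 1.0023387157082904}
scene {'fx': 539.6241792688587, 'fy': 539.6241792688587, 'cx': 328.59921625569973, 'cy': 239.05485696160616, 'world_to_cam': array([[ 0.39511175,  0.91844665,  0.01850586, -0.19146737],
       [-0.49326397,  0.19511935,  0.84771404,  0.21922836],
       [ 0.77496927, -0.34407005,  0.53013058, -1.44442788],
       [ 0.        ,  0.        ,  0.        ,  1.        ]])}
top {'fx': 554.9597128165033, 'fy': 554.9597128165033, 'cx': 320.48641638776604, 'cy': 243.57315693210396, 'world_to_cam': array([[-0.02290248, -0.99973509,  0.00228578,  0.00768164],
       [ 0.99799134, -0.02272734,  0.05913334, -0.46585883],
       [-0.05906573,  0.00363549,  0.99824748, -1.08086269],
       [ 0.        ,  0.        ,  0.        ,  1.        ]])}
```

View pics/scene0.png

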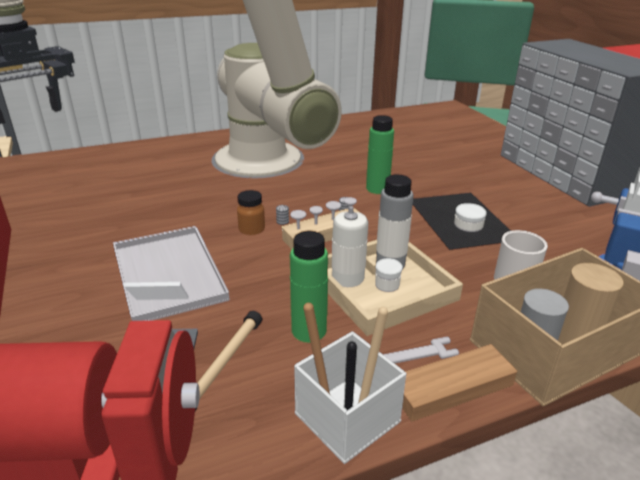

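View pics/top0.png

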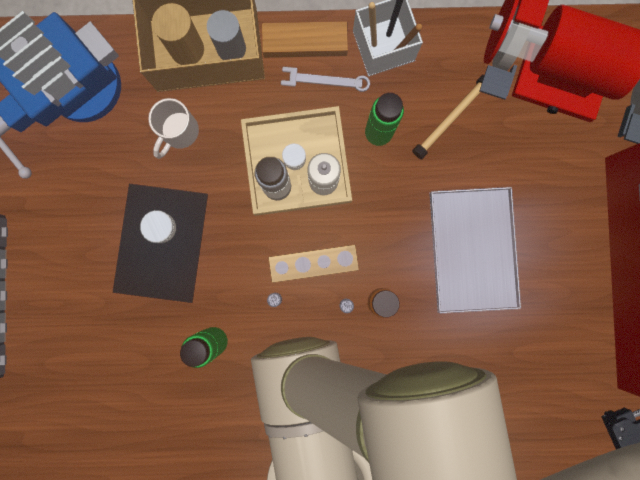

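The top view shows the wooden tray around (297,160). The aerosol's black cap is at (270,170), the oil spout at (323,167) and the fine tin at (293,156). The mat is at (160,243) with the coarse tin at (157,226), and the drip tray is at (476,250). Green look-alikes stand at (383,120) and (205,347).

```bash
cat > h.py <<'E'
import numpy as np,cv2,pickle
def ray(c,uv):
    uv=np.atleast_2d(uv).astype(float);W=c["world_to_cam"];R=W[:3,:3];o=-R.T@W[:3,3]
    d=np.c_[(uv[:,0]-c["cx"])/c["fx"],-(uv[:,1]-c["cy"])/c["fy"],-np.ones(len(uv))]@R
    return o,d
def plane(c,uv,z):
    o,d=ray(c,uv);return (o+d*((z-o[2])/d[:,2:]))[:,:2]
def proj(c,p):
    p=np.atleast_2d(p);q=p@c["world_to_cam"][:3,:3].T+c["world_to_cam"][:3,3]
    return np.c_[c["cx"]-c["fx"]*q[:,0]/q[:,2],c["cy"]+c["fy"]*q[:,1]/q[:,2]]
def blob(m,seed,box):
    x0,y0,x1,y1=box;k=np.zeros(m.shape,np.uint8);k[y0:y1,x0:x1]=m[y0:y1,x0:x1]
    cs=cv2.findContours(k,cv2.RETR_EXTERNAL,cv2.CHAIN_APPROX_NONE)[0]
    return max(cs,key=cv2.contourArea).reshape(-1,2)
def rect(c,cnt,z):
    p=plane(c,cnt,z);r=cv2.minAreaRect((p*1000).astype(np.float32));return r
E
cat > m.py <<'E'
from h import *
d=pickle.load(open("c0.pkl","rb"));c=d["top"];im=c["pixels"];hsv=cv2.cvtColor(im,cv2.COLOR_RGB2HSV);H,S,V=[hsv[:,:,i].astype(int) for i in range(3)]
for n,u in dict(wood=(420,180),tray=(248,150),floor=(275,140),mat=(140,270),drip=(470,270),driprim=(434,230),tin=(157,226),fine=(293,156),cap=(270,168),oil=(335,170),block=(280,262)).items(): print(n,hsv[u[1],u[0]])
def show(n,cnt,z):
    r=rect(c,cnt,z);e=cv2.minEnclosingCircle((plane(c,cnt,z)*1000).astype(np.float32));print(n,np.round(r[0],1),np.round(r[1],1),round(r[2],2),"circ",np.round(e[0],1),round(e[1],1),"n",len(cnt))
show("mat",blob((V<60).astype(np.uint8),0,(100,170,220,310)),.004)
show("drip",blob((S<75).astype(np.uint8),0,(420,175,535,325)),.018)
show("tray",blob(((V>150)&(S<150)).astype(np.uint8),0,(232,98,360,222)),.034)
show("coarse",blob(((S<60)&(V>120)).astype(np.uint8),0,(130,200,185,255)),.038)
show("fine",blob(((S<60)&(V>120)).astype(np.uint8),0,(278,140,309,169)),.050)
show("cap",blob((V<75).astype(np.uint8),0,(250,150,292,190)),.186)
show("oil",blob(((S<60)&(V>110)).astype(np.uint8),0,(305,150,345,196)),.126)
for a in ((240,100,360,220,"a"),):
    cv2.imwrite("pics/crop1.png",cv2.resize(im[95:225,230:360,::-1],None,fx=4.5,fy=4.5,interpolation=cv2.INTER_CUBIC))
E
python3 m.py
```

```text
wood [ 10 145 137]
tray [ 19  79 207]
floor [ 19  76 214]
mat [ 0 31 58]
drip [130  16 189]
driprim [134  15 182]
tin [111  11 222]
fine [111  11 222]
cap [ 4 37 97]
oil [ 19  18 233]
block [162  14 184]
mat [426.1 329.8] [144.3 112.1] 80.04 circ [431.1 333.9] 82.8 n 902
drip [ 446.9 -307.9] [243.6 183.6] 1.91 circ [ 447.5 -305.5] 143.9 n 429
tray [630.9  41.7] [189.4 196.3] 6.52 circ [630.6  40.6] 134.8 n 384
coarse [504.3 312.5] [64.8 62.4] 44.24 circ [504.5 311.8] 33.8 n 93
fine [634.9  49. ] [52.  48.7] 88.71 circ [633.4  48. ] 27.6 n 86
cap [563.8  76.6] [12.7 37.7] 11.64 circ [570.   77.9] 18.9 n 50
oil [584.4 -10.5] [58.1 74.7] 82.49 circ [584.4 -10.8] 37.4 n 107
```

View pics/crop1.png

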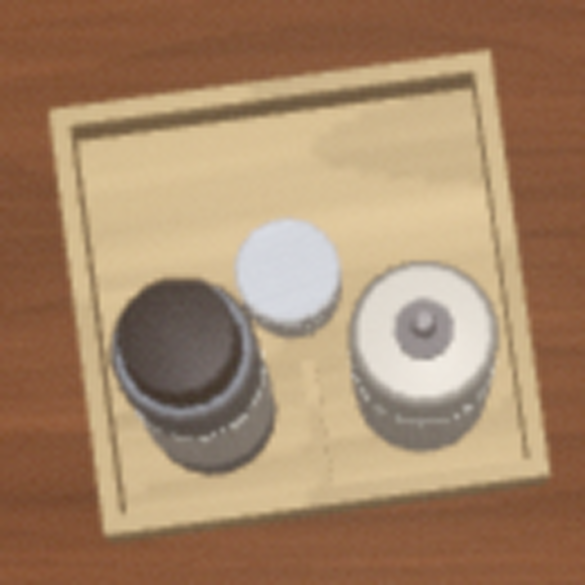

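The crop shows the cap disc centred at crop (178,343), the oil shoulder disc at (427,333) and the fine tin lid at (288,270), all clear of each other.

```bash
cat > m2.py <<'E'
from h import *
d=pickle.load(open("c0.pkl","rb"));c=d["top"];s=d["scene"]
f=lambda x,y:((x+.5)/4.5-.5+230,(y+.5)/4.5-.5+95)
R=np.deg2rad(6.5);T=np.array([.631,.0417]);Rt=np.array([[np.cos(R),-np.sin(R)],[np.sin(R),np.cos(R)]])
for n,u,z in (("aero",f(178,343),.186),("oil",f(427,333),.126),("spout",f(425,322),.154),("fine",f(288,270),.050)):
    p=plane(c,[u],z)[0];print(n,p.round(4),"tray",((p-T)@Rt).round(4),"scene px",proj(s,[*p,z]).round(1))
for n,us,z in (("mat",[(129,185),(207,193),(193,300),(114,291)],.004),("drip",[(432,190),(511,188),(520,311),(439,312)],.018),("tray",[f(50,110),f(490,50),f(549,472),f(105,533)],.034)):
    p=plane(c,us,z);print(n,p.mean(0).round(4));e=np.roll(p,-1,0)-p;print(np.linalg.norm(e,axis=1).round(4),np.rad2deg(np.arctan2(e[:,1],e[:,0])).round(1))
for n,u,z in (("greenA",(390,106),.178),("greenB",(194,353),.178),("jar",(385,303),.06),("cup",(168,118),.08),("k1",(274,300),.03),("k2",(347,306),.03)): print(n,plane(c,[u],z).round(3))
h=cv2.cvtColor(s["pixels"],cv2.COLOR_RGB2HSV);m=((h[:,:,2]<110)).astype(np.uint8)
b=blob(m,0,(382,170,414,200));print("scene cap",b.min(0),b.max(0))
E
python3 m2.py
```

```text
aero [0.5796 0.0808] tray [-0.0466  0.0446] scene px [[395.8 176.7]]
oil [ 0.5931 -0.0128] tray [-0.0439 -0.0498] scene px [[348.4 220.7]]
spout [ 0.5919 -0.0117] tray [-0.0449 -0.0486] scene px [[349.3 205.8]]
fine [0.6365 0.045 ] tray [0.0058 0.0026] scene px [[387.3 264.1]]
mat [0.477  0.3145]
[0.157  0.2146 0.1575 0.2129] [-97.2 172.   82.2  -8.1]
drip [ 0.4464 -0.3071]
[0.1564 0.2423 0.1583 0.2401] [ -89.8 -178.3   89.4    1.3]
tray [0.6311 0.0412]
[0.1937 0.1872 0.1935 0.187 ] [ -83.4 -173.6   96.6    6.5]
greenA [[ 0.688 -0.126]]
greenB [[0.28  0.211]]
jar [[ 0.349 -0.121]]
cup [[0.705 0.278]]
k1 [[0.358 0.089]]
k2 [[ 0.343 -0.051]]
scene cap [383 170] [411 197]
```

```bash
python3 - <<'E'
from h import *
d=pickle.load(open("c0.pkl","rb"));s=d["scene"]
im=s["pixels"][160:330,280:500,::-1].copy()
im=cv2.resize(im,None,fx=3.5,fy=3.5,interpolation=cv2.INTER_CUBIC)
for p in ([.5796,.0808,.186],[.5931,-.0128,.126],[.5919,-.0117,.154],[.6365,.045,.05]):
    u=(proj(s,p)[0]-[280,160]+.5)*3.5-.5;cv2.drawMarker(im,tuple(int(v) for v in u),(0,0,255),0,14,1)
cv2.imwrite("pics/crop2.png",im)
E
```

```text
(no output)
```

View pics/crop2.png

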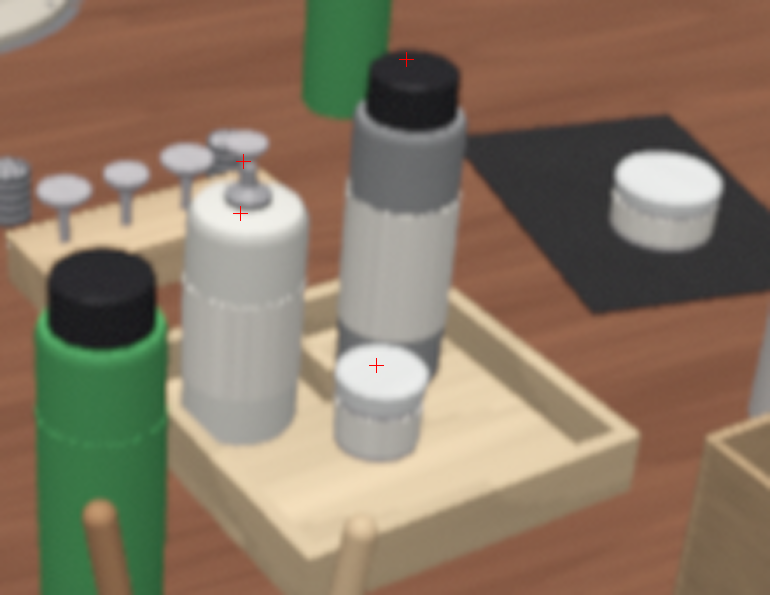

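The scene crop agrees with the top view to about 2–4 px, so the positions are good to a few mm. Next I'll move above the tray and refine with the wrist camera.

```bash
cat > go.py <<'E'
import sys,numpy as np
from rig import bot
from scipy.spatial.transform import Rotation as Ro
# usage: go.py x y z yawdeg  -> shift/turn units from the measured pose
o=bot.get_obs();R=Ro.from_euler("xyz",o["eef_rot"])
x,y,z,w=map(float,sys.argv[1:5]);G=Ro.from_euler("xyz",[np.pi,0,np.deg2rad(w)])
print("t",o["t"],"pos",o["tool_pos"].round(4),"yaw",np.rad2deg(o["eef_rot"]).round(2),"gap",round(o["finger_gap"],3),
 "shift",(R.inv().apply(np.array([x,y,z])-o["tool_pos"])/.03).round(2),"turn",(np.rad2deg((R.inv()*G).as_rotvec())/5).round(2))
E
python3 go.py .56 .035 .32 96.5
```

```text
t 0.1 pos [ 0.1956 -0.487   0.2383] yaw [-1.7994e+02 -1.0000e-02  2.1880e+01] gap 0.999 shift [ 17.76 -11.62  -2.71] turn [-1.000e-02 -1.000e-02 -1.492e+01]
```

```bash
python3 -m pendant '[[[8,-5.2,-2.7,0,0,-8,1],[8,-5.2,-2.7,0,0,-8,1],[8,-5.2,-2.7,0,0,-8,1],[8,-5.2,-2.7,0,0,-8,1],[8,-5.2,-2.7,0,0,-8,1]]]'; python3 go.py .56 .035 .32 96.5
```

```text
t: 0.72
tool_pos: [0.3611, -0.251, 0.3204]
eef_rot: [3.141, 0.0, 1.082]
contact_force: [-0.2, -0.9, 0.2]
finger_gap: 0.999
finger_force: 0.0
t 0.725 pos [ 0.3611 -0.251   0.3204] yaw [179.98   0.    62.02] gap 0.999 shift [1.153e+01 1.380e+00 1.000e-02] turn [ 0.   0.  -6.9]
```

```bash
python3 -m pendant '[[[11.5,1.4,0,0,0,-6.9,1],[11.5,1.4,0,0,0,-6.9,1],[11.5,1.4,0,0,0,-6.9,1],[11.5,1.4,0,0,0,-6.9,1],[11.5,1.4,0,0,0,-6.9,1]]]' ; python3 -m pendant '[[[1,0,0,0,0,0,1],[1,0,0,0,0,0,1],[1,0,0,0,0,0,1]]]';python3 - <<'E'
from h import *
from rig import bot
from scipy.spatial.transform import Rotation as Ro
o=bot.get_obs();c=bot.read_camera("wrist")
T=np.eye(4);T[:3,:3]=Ro.from_euler("xyz",o["eef_rot"]).as_matrix();T[:3,3]=o["tool_pos"]
c["world_to_cam"]=np.linalg.inv(T@c["T_tool_cam"]);pickle.dump(c,open("w1.pkl","wb"))
print(o["tool_pos"],c["T_tool_cam"].round(3),c["fx"])
im=c["pixels"][:,:,::-1].copy()
for p in ([.5796,.0808,.186],[.5931,-.0128,.126],[.6365,.045,.05]):
    u=proj(c,p)[0];print(u);cv2.drawMarker(im,tuple(int(v) for v in u),(0,0,255),0,14,1)
cv2.imwrite("pics/w1.png",im)
E
python3 go.py .5796 .0808 .32 96.5
```

```text
t: 1.35
tool_pos: [0.5405, 0.0047, 0.3195]
eef_rot: [-3.141, 0.0, 1.683]
contact_force: [-1.1, -0.7, 1.1]
finger_gap: 0.999
finger_force: 0.0
t: 1.72
tool_pos: [0.5363, 0.0318, 0.3196]
eef_rot: [-3.141, 0.0, 1.682]
contact_force: [-0.5, -0.4, -0.4]
finger_gap: 1.003
finger_force: 0.0
[0.5363202  0.03180935 0.31960864] [[-0.     0.967  0.256  0.065]
 [ 1.     0.001 -0.001  0.001]
 [-0.001  0.256 -0.967 -0.146]
 [ 0.     0.     0.     1.   ]] 349.8811830955621
[376.683539  177.4121897]
[366.06356151 266.52377401]
[400.43975113 204.15746865]
t 1.775 pos [0.5364 0.0315 0.3197] yaw [-1.7999e+02  1.0000e-02  9.6310e+01] gap 0.999 shift [ 1.47  1.61 -0.01] turn [-0.    0.   -0.04]
```

View pics/w1.png

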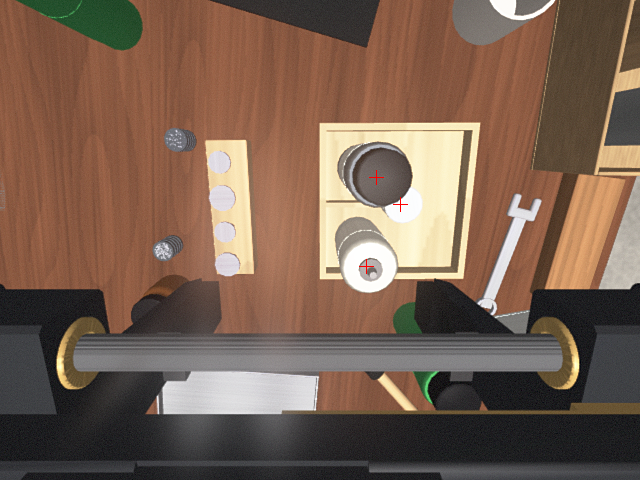

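The wrist view shows the cap at (382,176), the shoulder at (370,267) and the fine tin at (403,205). That puts everything about 4 mm further in +x than predicted, which also matches the scene camera's offset. I'll use aerosol (.5835,.081), oil (.597,-.0125), fine (.640,.045), tray (.635,.0415).

```bash
python3 -m pendant '[[[1.65,1.75,0,0,0,0,1],[1.65,1.75,0,0,0,0,1],[1.65,1.75,0,0,0,0,1],[1.65,1.75,0,0,0,0,1]]]' ; python3 go.py .5835 .081 .129 96.5
```

```text
t: 2.28
tool_pos: [0.5827, 0.0863, 0.3201]
eef_rot: [3.141, 0.0, 1.681]
contact_force: [0.4, -0.1, -0.2]
finger_gap: 0.998
finger_force: 0.0
t 2.275 pos [0.5827 0.0863 0.3201] yaw [1.7998e+02 2.0000e-02 9.6290e+01] gap 0.998 shift [-0.18  0.    6.37] turn [ 0.    0.   -0.04]
```

```bash
python3 -m pendant '[[[-0.17,0.03,1,0,0,0,1],[-0.17,0.03,3,0,0,0,1],[-0.17,0.03,4.7,0,0,0,1],[-0.17,0.03,6.3,0,0,0,1],[-0.17,0.03,6.3,0,0,0,1]]]' ; python3 -m pendant '[[[0,0,0,0,0,0,1],[0,0,0,0,0,0,1]]]'; python3 go.py .5835 .081 .129 96.5
```

```text
t: 2.9
tool_pos: [0.5828, 0.0818, 0.1286]
eef_rot: [-3.136, -0.001, 1.681]
contact_force: [-0.5, 0.1, -0.0]
finger_gap: 1.002
finger_force: 0.0
t: 3.15
tool_pos: [0.5855, 0.0824, 0.1331]
eef_rot: [3.138, 0.001, 1.682]
contact_force: [1.1, 0.7, 0.4]
finger_gap: 1.001
finger_force: 0.0
t 3.15 pos [0.5855 0.0824 0.1331] yaw [1.7978e+02 4.0000e-02 9.6360e+01] gap 1.001 shift [-0.04 -0.07  0.14] turn [ 0.04  0.01 -0.03]
```

```bash
python3 -m pendant '[[[0,0,0,0,0,0,-0.2],[0,0,0,0,0,0,-0.2],[0,0,0,0,0,0,-0.2],[0,0,0,0,0,0,-0.2],[0,0,0,0,0,0,-0.2]]]' 20; python3 -m pendant '[[[0,0,0,0,0,0,-0.2],[0,0,0,0,0,0,-0.2],[0,0,0,0,0,0,-0.2]]]'; python3 go.py .5855 .082 .32 96.5
```

```text
t: 3.78
tool_pos: [0.5845, 0.0826, 0.1308]
eef_rot: [-3.142, -0.0, 1.682]
contact_force: [-1.1, -1.1, 1.9]
finger_gap: 0.637
finger_force: 20.0
t: 4.15
tool_pos: [0.5845, 0.0826, 0.1308]
eef_rot: [3.142, -0.0, 1.682]
contact_force: [-2.0, -0.7, 2.2]
finger_gap: 0.634
finger_force: 20.0
t 4.15 pos [0.5845 0.0826 0.1308] yaw [180.    -0.    96.38] gap 0.634 shift [-0.02  0.03 -6.31] turn [ 0.   -0.   -0.02]
```

```bash
python3 -m pendant '[[[0,0,-0.5,0,0,0,-0.2],[0,0,-1.5,0,0,0,-0.2],[0,0,-3,0,0,0,-0.2],[0,0,-4.8,0,0,0,-0.2],[0,0,-6.3,0,0,0,-0.2]]]';python3 -m pendant '[[[0,0,0,0,0,0,-0.2]]]'; python3 go.py .5045 -.3055 .32 96.4
```

```text
t: 4.78
tool_pos: [0.5843, 0.0827, 0.3226]
eef_rot: [3.14, 0.0, 1.682]
contact_force: [0.4, 0.1, -2.5]
finger_gap: 0.643
finger_force: 20.0
t: 4.9
tool_pos: [0.5852, 0.0827, 0.3237]
eef_rot: [3.134, 0.001, 1.682]
contact_force: [-0.8, -0.6, -2.8]
finger_gap: 0.638
finger_force: 20.0
t 4.9 pos [0.5852 0.0827 0.3237] yaw [1.7959e+02 6.0000e-02 9.6380e+01] gap 0.638 shift [-12.56  -4.11   0.11] turn [ 0.08  0.01 -0.  ]
```

```bash
python3 -m pendant '[[[-0.8,-0.25,0,0,0,0,-0.2],[-2.3,-0.75,0,0,0,0,-0.2],[-3.8,-1.25,0,0,0,0,-0.2],[-5.3,-1.7,0,0,0,0,-0.2],[-6.8,-2.2,0,0,0,0,-0.2]]]';python3 -m pendant '[[[-1.5,-0.5,0,0,0,0,-0.2],[-3,-1,0,0,0,0,-0.2],[-4.5,-1.5,0,0,0,0,-0.2],[-5.4,-1.8,0,0,0,0,-0.2],[-5.8,-1.9,0,0,0,0,-0.2]]]'; python3 -m pendant '[[[0,0,0,0,0,0,-0.2],[0,0,0,0,0,0,-0.2],[0,0,0,0,0,0,-0.2]]]'; python3 go.py .5045 -.3055 .126 96.4
```

```text
t: 5.52
tool_pos: [0.5408, -0.1287, 0.3184]
eef_rot: [-3.14, -0.001, 1.682]
contact_force: [0.2, -0.1, -2.0]
finger_gap: 0.637
finger_force: 20.0
t: 6.15
tool_pos: [0.5036, -0.3077, 0.3183]
eef_rot: [-3.14, -0.002, 1.681]
contact_force: [0.1, 0.3, -2.2]
finger_gap: 0.637
finger_force: 20.0
t: 6.52
tool_pos: [0.5046, -0.3058, 0.3199]
eef_rot: [3.141, 0.0, 1.683]
contact_force: [-0.4, -0.3, -2.4]
finger_gap: 0.641
finger_force: 20.0
t 6.525 pos [ 0.5046 -0.3058  0.3199] yaw [179.99   0.    96.45] gap 0.641 shift [ 0.01 -0.    6.46] turn [0.   0.   0.01]
```

```bash
python3 -m pendant '[[[0,0,1,0,0,0,-0.2],[0,0,2.8,0,0,0,-0.2],[0,0,4.6,0,0,0,-0.2],[0,0,5.8,0,0,0,-0.2],[0,0,6.1,0,0,0,-0.2]]]';python3 -m pendant '[[[0,0,0.1,0,0,0,-0.2],[0,0,0.2,0,0,0,-0.2],[0,0,0.3,0,0,0,-0.2],[0,0,0.35,0,0,0,-0.2],[0,0,0.35,0,0,0,-0.2]]]'; python3 go.py .5045 -.3055 .126 96.4
```

```text
t: 7.15
tool_pos: [0.5038, -0.3056, 0.135]
eef_rot: [-3.139, -0.003, 1.683]
contact_force: [0.1, -0.6, -2.1]
finger_gap: 0.64
finger_force: 20.0
t: 7.78
tool_pos: [0.5043, -0.3067, 0.1264]
eef_rot: [3.141, 0.0, 1.682]
contact_force: [0.0, -0.2, -2.4]
finger_gap: 0.636
finger_force: 20.0
t 7.775 pos [ 0.5043 -0.3067  0.1264] yaw [1.7999e+02 1.0000e-02 9.6370e+01] gap 0.636 shift [0.04 0.01 0.01] turn [ 0.    0.   -0.01]
```

```bash
python3 -m pendant '[[[0,0,0.03,0,0,0,-0.2],[0,0,0.05,0,0,0,-0.2],[0,0,0.05,0,0,0,-0.2]]]';python3 -m pendant '[[[0,0,0,0,0,0,0.5],[0,0,0,0,0,0,1],[0,0,0,0,0,0,1],[0,0,0,0,0,0,1],[0,0,0,0,0,0,1]]]'; python3 -m pendant '[[[0,0,-1.5,0,0,0,1],[0,0,-3,0,0,0,1],[0,0,-5,0,0,0,1],[0,0,-6.5,0,0,0,1],[0,0,-6.5,0,0,0,1]]]';python3 go.py .597 -.0125 .32 6.5
```

```text
t: 8.15
tool_pos: [0.5045, -0.3071, 0.1258]
eef_rot: [3.141, 0.001, 1.682]
contact_force: [-2.1, 0.2, 4.9]
finger_gap: 0.641
finger_force: 20.0
t: 8.78
tool_pos: [0.5043, -0.3067, 0.1247]
eef_rot: [-3.142, -0.0, 1.682]
contact_force: [0.3, -0.2, -0.0]
finger_gap: 1.002
finger_force: 0.0
t: 9.4
tool_pos: [0.5049, -0.3071, 0.3232]
eef_rot: [3.137, 0.005, 1.682]
contact_force: [-0.3, 0.4, -0.8]
finger_gap: 1.0
finger_force: 0.0
t 9.4 pos [ 0.5049 -0.3071  0.3232] yaw [179.75   0.29  96.38] gap 1.0 shift [9.42 4.14 0.08] turn [9.000e-02 1.000e-02 1.798e+01]
```

```bash
python3 -m pendant '[[[1,0.4,0,0,0,2,1],[2,0.9,0,0,0,4,1],[3,1.3,0,0,0,6,1],[4,1.8,0,0,0,8,1],[5,2.2,0,0,0,10,1]]]'; python3 -m pendant '[[[0,0,0,0,0,0,1]]]'; python3 go.py .597 -.0125 .32 6.5
```

```text
t: 10.02
tool_pos: [0.5532, -0.1491, 0.3181]
eef_rot: [-3.139, 0.001, 0.804]
contact_force: [-0.2, 1.0, 0.2]
finger_gap: 0.998
finger_force: 0.0
t: 10.15
tool_pos: [0.5533, -0.1486, 0.3185]
eef_rot: [-3.14, 0.0, 0.812]
contact_force: [-0.4, -0.3, -0.5]
finger_gap: 0.999
finger_force: 0.0
t 10.15 pos [ 0.5533 -0.1486  0.3185] yaw [-1.7989e+02  3.0000e-02  4.6530e+01] gap 0.999 shift [ 4.3  -2.07 -0.05] turn [-0.02  0.01  8.01]
```

```bash
python3 -m pendant '[[[1,-0.5,0,0,0,2,1],[2,-1,0,0,0,4,1],[3,-1.5,0,0,0,6,1],[4.3,-2.07,0,0,0,8,1],[4.3,-2.07,0,0,0,8,1]]]'; python3 -m pendant '[[[0,0,0,0,0,0,1],[0,0,0,0,0,0,1]]]'; python3 go.py .597 -.0125 .096 6.5
```

```text
t: 10.78
tool_pos: [0.5975, -0.0131, 0.3185]
eef_rot: [-3.141, 0.002, 0.116]
contact_force: [-1.0, -1.5, -0.3]
finger_gap: 1.001
finger_force: 0.0
t: 11.02
tool_pos: [0.597, -0.0155, 0.3195]
eef_rot: [3.141, 0.0, 0.112]
contact_force: [0.3, -0.1, -0.7]
finger_gap: 1.001
finger_force: 0.0
t 11.025 pos [ 0.597  -0.0155  0.3195] yaw [1.7999e+02 2.0000e-02 6.3900e+00] gap 1.001 shift [ 0.01 -0.1   7.45] turn [ 0.    0.   -0.02]
```

```bash
python3 -m pendant '[[[0,-0.1,1.5,0,0,0,1],[0,-0.1,3.4,0,0,0,1],[0,-0.1,5.3,0,0,0,1],[0,-0.1,6.7,0,0,0,1],[0,-0.1,7.35,0,0,0,1]]]'; python3 -m pendant '[[[0,0,0,0,0,0,1],[0,0,0,0,0,0,1],[0,0,0,0,0,0,-0.2],[0,0,0,0,0,0,-0.2],[0,0,0,0,0,0,-0.2]]]' 20;  python3 -m pendant '[[[0,0,0,0,0,0,-0.2],[0,0,0,0,0,0,-0.2],[0,0,0,0,0,0,-0.2]]]';python3 go.py .597 -.0125 .32 6.5
```

```text
t: 11.65
tool_pos: [0.5957, -0.012, 0.0967]
eef_rot: [-3.141, 0.003, 0.111]
contact_force: [0.5, 0.2, 0.6]
finger_gap: 1.001
finger_force: 0.0
t: 12.28
tool_pos: [0.597, -0.011, 0.0995]
eef_rot: [3.141, -0.0, 0.111]
contact_force: [-0.3, 2.1, 0.6]
finger_gap: 0.684
finger_force: 0.9
t: 12.65
tool_pos: [0.5971, -0.011, 0.0995]
eef_rot: [-3.142, -0.0, 0.111]
contact_force: [0.2, 2.1, 3.4]
finger_gap: 0.674
finger_force: 20.0
t 12.65 pos [ 0.5971 -0.011   0.0995] yaw [-1.80e+02 -3.00e-02  6.38e+00] gap 0.674 shift [-0.    0.05 -7.35] turn [-0.   -0.01 -0.02]
```

```bash
python3 -m pendant '[[[0,0,-0.5,0,0,0,-0.2],[0,0,-1.7,0,0,0,-0.2],[0,0,-3.4,0,0,0,-0.2],[0,0,-5.2,0,0,0,-0.2],[0,0,-6.7,0,0,0,-0.2]]]';python3 -m pendant '[[[0,0,0,0,0,0,-0.2]]]'; python3 go.py .3945 -.3085 .30 2
```

```text
t: 13.28
tool_pos: [0.5966, -0.0111, 0.3028]
eef_rot: [3.141, -0.001, 0.111]
contact_force: [-0.2, -0.1, -3.4]
finger_gap: 0.677
finger_force: 20.0
t: 13.4
tool_pos: [0.5976, -0.0113, 0.3037]
eef_rot: [3.139, -0.006, 0.111]
contact_force: [0.4, -0.3, -3.6]
finger_gap: 0.673
finger_force: 20.0
t 13.4 pos [ 0.5976 -0.0113  0.3037] yaw [179.87  -0.35   6.37] gap 0.673 shift [-7.83  9.09  0.1 ] turn [ 0.02 -0.07  0.87]
```

```bash
python3 -m pendant '[[[-0.4,0.5,0,0,0,0.2,-0.2],[-1.4,1.6,0,0,0,0.4,-0.2],[-2.5,2.8,0,0,0,0.6,-0.2],[-3.5,4,0,0,0,0.8,-0.2],[-4.5,5.2,0,0,0,0.8,-0.2]]]';python3 -m pendant '[[[-1,1.2,0,0,0,0,-0.2],[-2,2.4,0,0,0,0,-0.2],[-2.9,3.4,0,0,0,0,-0.2],[-3.2,3.8,0,0,0,0,-0.2],[-3.2,3.8,0,0,0,0,-0.2]]]'; python3 -m pendant '[[[0,0,0,0,0,0,-0.2],[0,0,0,0,0,0,-0.2]]]'; python3 go.py .3945 -.3085 .0945 2
```

```text
t: 14.02
tool_pos: [0.4777, -0.1825, 0.2982]
eef_rot: [-3.14, 0.003, 0.04]
contact_force: [1.0, -0.4, -4.0]
finger_gap: 0.676
finger_force: 20.0
t: 14.65
tool_pos: [0.3882, -0.2991, 0.2992]
eef_rot: [-3.14, 0.001, 0.04]
contact_force: [0.4, -0.5, -4.1]
finger_gap: 0.674
finger_force: 20.0
t: 14.9
tool_pos: [0.3894, -0.2982, 0.3001]
eef_rot: [-3.141, 0.0, 0.043]
contact_force: [0.2, 1.0, -3.4]
finger_gap: 0.674
finger_force: 20.0
t 14.9 pos [ 0.3894 -0.2982  0.3001] yaw [-179.98    0.      2.46] gap 0.674 shift [0.16 0.35 6.85] turn [-0.    0.    0.09]
```

```bash
python3 -m pendant '[[[0.1,0.2,1,0,0,0,-0.2],[0.16,0.35,2.8,0,0,0,-0.2],[0.16,0.35,4.7,0,0,0,-0.2],[0.16,0.35,6.1,0,0,0,-0.2],[0.16,0.35,6.5,0,0,0,-0.2]]]';python3 -m pendant '[[[0,0,0.1,0,0,0,-0.2],[0,0,0.2,0,0,0,-0.2],[0,0,0.3,0,0,0,-0.2],[0,0,0.35,0,0,0,-0.2],[0,0,0.37,0,0,0,-0.2]]]';python3 -m pendant '[[[0,0,0,0,0,0,-0.2],[0,0,0,0,0,0,-0.2]]]'; python3 go.py .3945 -.3085 .0945 2
```

```text
t: 15.52
tool_pos: [0.3939, -0.308, 0.1034]
eef_rot: [-3.138, 0.002, 0.042]
contact_force: [0.8, 0.1, -2.7]
finger_gap: 0.669
finger_force: 20.0
t: 16.15
tool_pos: [0.3942, -0.3094, 0.0945]
eef_rot: [3.141, -0.0, 0.041]
contact_force: [-0.8, 2.1, 3.3]
finger_gap: 0.673
finger_force: 20.0
t: 16.4
tool_pos: [0.3942, -0.3094, 0.0945]
eef_rot: [3.141, -0.0, 0.041]
contact_force: [-1.2, 2.2, 2.7]
finger_gap: 0.675
finger_force: 20.0
t 16.4 pos [ 0.3942 -0.3094  0.0945] yaw [ 1.7997e+02 -2.0000e-02  2.3800e+00] gap 0.675 shift [ 0.01 -0.03 -0.  ] turn [ 0.01 -0.    0.08]
```

```bash
python3 -m pendant '[[[0,0,0,0,0,0,0.5],[0,0,0,0,0,0,1],[0,0,0,0,0,0,1],[0,0,0,0,0,0,1],[0,0,0,0,0,0,1]]]'; python3 -m pendant '[[[0,0,-1.5,0,0,0,1],[0,0,-3,0,0,0,1],[0,0,-5,0,0,0,1],[0,0,-6.5,0,0,0,1],[0,0,-6.5,0,0,0,1]]]';python3 - <<'E'
from rig import bot
import cv2
cv2.imwrite("pics/s2.png",bot.read_camera("scene")["pixels"][:,:,::-1])
E
python3 go.py .640 .045 .29 6.5
```

```text
t: 17.02
tool_pos: [0.3941, -0.3093, 0.0941]
eef_rot: [3.142, -0.0, 0.041]
contact_force: [-0.2, -0.2, -0.6]
finger_gap: 1.001
finger_force: 0.0
t: 17.65
tool_pos: [0.3947, -0.31, 0.2921]
eef_rot: [3.136, -0.004, 0.042]
contact_force: [-0.5, 0.0, -1.5]
finger_gap: 1.003
finger_force: 0.0
t 17.7 pos [ 0.3942 -0.3094  0.2897] yaw [ 1.7991e+02 -7.0000e-02  2.3800e+00] gap 0.998 shift [  8.67 -11.46  -0.02] turn [ 0.02 -0.01 -0.82]
```

View pics/s2.png

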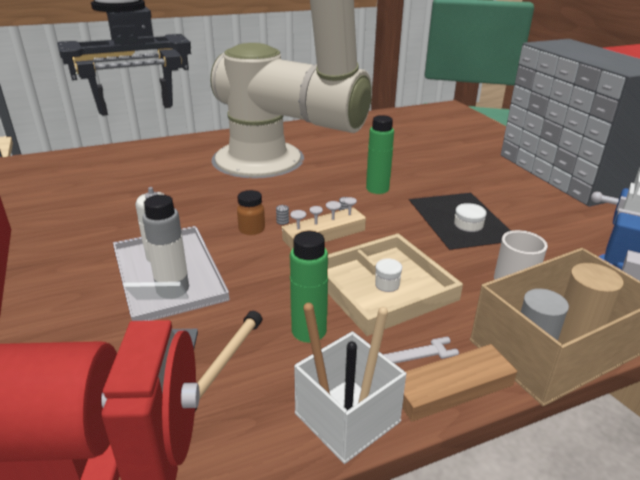

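Both cans stand upright in the drip tray, the aerosol at (165,245) and the oil bottle behind it at (150,220). The fine tin is undisturbed at (388,272). I'll fetch that next.

```bash
python3 -m pendant '[[[1.2,-1.6,0,0,0,-0.8,1],[2.4,-3.2,0,0,0,-0.8,1],[3.6,-4.8,0,0,0,-0.8,1],[4.8,-6.4,0,0,0,-0.8,1],[6,-8,0,0,0,-0.8,1]]]';python3 -m pendant '[[[0.5,-0.7,0,0,0,0,1],[0.5,-0.7,0,0,0,0,1],[0.5,-0.7,0,0,0,0,1]]]'; cat > see.py <<'E'
import sys
from h import *
from rig import bot
from scipy.spatial.transform import Rotation as Ro
def look():
    o=bot.get_obs();c=bot.read_camera("wrist")
    T=np.eye(4);T[:3,:3]=Ro.from_euler("xyz",o["eef_rot"]).as_matrix();T[:3,3]=o["tool_pos"]
    c["world_to_cam"]=np.linalg.inv(T@c["T_tool_cam"]);return c
def tins(c,z,rmin,rmax):  # white round lids at height z
    h=cv2.cvtColor(c["pixels"],cv2.COLOR_RGB2HSV);m=((h[:,:,1]<40)&(h[:,:,2]>170)).astype(np.uint8)
    for q in cv2.findContours(m,cv2.RETR_EXTERNAL,cv2.CHAIN_APPROX_NONE)[0]:
        if len(q)<20: continue
        q=q.reshape(-1,2);e=cv2.minEnclosingCircle((plane(c,q,z)*1000).astype(np.float32))
        if rmin<e[1]<rmax: print("lid",np.round(e[0],1),"r",round(e[1],1),"px",q.mean(0).round())
c=look();tins(c,*map(float,sys.argv[1:4]))
if len(sys.argv)>4: cv2.imwrite("pics/"+sys.argv[4],c["pixels"][:,:,::-1])
E
python3 -m pendant '[[[0,0,0,0,0,0,1],[0,0,0,0,0,0,1],[0,0,0,0,0,0,1]]]'; python3 see.py .050 15 40; python3 go.py .640 .045 .29 6.5
```

```text
t: 18.32
tool_pos: [0.5645, -0.0601, 0.2872]
eef_rot: [-3.14, 0.003, 0.111]
contact_force: [0.0, -0.6, 0.3]
finger_gap: 0.998
finger_force: 0.0
t: 18.7
tool_pos: [0.5761, -0.0402, 0.2881]
eef_rot: [-3.141, 0.002, 0.111]
contact_force: [0.2, -0.6, 0.7]
finger_gap: 1.004
finger_force: 0.0
t: 19.08
tool_pos: [0.5765, -0.0399, 0.2892]
eef_rot: [3.142, -0.0, 0.111]
contact_force: [-0.2, 0.6, 0.1]
finger_gap: 1.004
finger_force: 0.0
lid [ 354.7 -246.3] r 30.0 px [457. 398.]
lid [ 375.7 -239.3] r 29.3 px [451. 385.]
lid [ 547.6 -355.9] r 27.0 px [585. 266.]
lid [513.7 302.6] r 29.9 px [ 15. 234.]
lid [639.9  44.6] r 23.4 px [244. 144.]
lid [659.3 282.7] r 16.3 px [ 15. 101.]
lid [711.3 290.1] r 37.5 px [15. 43.]
t 19.125 pos [ 0.5765 -0.0398  0.2892] yaw [180.    -0.     6.35] gap 0.999 shift [ 2.42 -2.57 -0.03] turn [ 0.   -0.   -0.03]
```

The wrist view confirms the fine tin at (.640,.0446), with a measured radius of 23.4 mm against 23 given.

```bash
python3 -m pendant '[[[1.2,-1.3,0,0,0,0,1],[2.4,-2.55,0,0,0,0,1],[2.4,-2.55,0,0,0,0,1],[2.4,-2.55,1.5,0,0,0,1],[2.4,-2.55,3,0,0,0,1]]]';python3 -m pendant '[[[0,0,1.9,0,0,0,1],[0,0,3.6,0,0,0,1],[0,0,5,0,0,0,1],[0,0,5.5,0,0,0,1],[0,0,5.5,0,0,0,1]]]'; python3 go.py .640 .0446 .021 6.5
```

```text
t: 19.75
tool_pos: [0.6393, 0.0437, 0.1984]
eef_rot: [3.141, -0.001, 0.111]
contact_force: [1.4, 0.2, -0.3]
finger_gap: 1.004
finger_force: 0.0
t: 20.38
tool_pos: [0.6397, 0.0441, 0.0345]
eef_rot: [3.142, 0.0, 0.111]
contact_force: [0.5, 0.5, 1.1]
finger_gap: 1.0
finger_force: 0.0
t 20.375 pos [0.6397 0.0441 0.0345] yaw [1.80e+02 1.00e-02 6.35e+00] gap 1.0 shift [ 0.01 -0.02  0.45] turn [ 0.    0.   -0.03]
```

```bash
python3 -m pendant '[[[0,-0.02,0.45,0,0,0,1],[0,-0.02,0.45,0,0,0,1],[0,-0.02,0.45,0,0,0,-0.5],[0,-0.02,0.45,0,0,0,-0.5],[0,-0.02,0.45,0,0,0,-0.5]]]' 20;python3 -m pendant '[[[0,0,0,0,0,0,-0.5],[0,0,0,0,0,0,-0.5],[0,0,0,0,0,0,-0.5],[0,0,0,0,0,0,-0.5],[0,0,0,0,0,0,-0.5]]]';  python3 go.py .640 .0446 .021 6.5
```

```text
t: 21.0
tool_pos: [0.6397, 0.0451, 0.0209]
eef_rot: [3.142, -0.0, 0.111]
contact_force: [0.3, -0.1, 0.4]
finger_gap: 0.683
finger_force: 0.0
t: 21.62
tool_pos: [0.6396, 0.0451, 0.0207]
eef_rot: [3.142, -0.0, 0.111]
contact_force: [0.2, 0.4, 0.9]
finger_gap: 0.5
finger_force: 20.0
t 21.625 pos [0.6396 0.0451 0.0207] yaw [180.    -0.     6.37] gap 0.5 shift [ 0.01  0.02 -0.01] turn [ 0.   -0.   -0.03]
```

```bash
python3 -m pendant '[[[0,0,-0.5,0,0,0,-0.5],[0,0,-1.7,0,0,0,-0.5],[0,0,-3.4,0,0,0,-0.5],[0,0,-5,0,0,0,-0.5],[0,0,-6,0,0,0,-0.5]]]'; python3 -m pendant '[[[0,0,0,0,0,0,-0.5]]]'; python3 go.py .416 .3235 .2 0
```

```text
t: 22.25
tool_pos: [0.6399, 0.0451, 0.2043]
eef_rot: [3.141, -0.004, 0.111]
contact_force: [0.3, 0.6, -2.1]
finger_gap: 0.5
finger_force: 20.0
t: 22.38
tool_pos: [0.6403, 0.0451, 0.2034]
eef_rot: [3.14, -0.005, 0.111]
contact_force: [-0.5, -0.1, -1.1]
finger_gap: 0.501
finger_force: 20.0
t 22.375 pos [0.6403 0.0451 0.2034] yaw [179.93  -0.29   6.38] gap 0.501 shift [ -6.4  -10.05   0.07] turn [ 0.01 -0.06  1.28]
```

```bash
python3 -m pendant '[[[-0.4,-0.7,0,0,0,0.4,-0.5],[-1.2,-2,0,0,0,0.8,-0.5],[-2.1,-3.4,0,0,0,1.2,-0.5],[-3,-4.8,0,0,0,1.3,-0.5],[-3.9,-6.2,0,0,0,1.3,-0.5]]]'; python3 -m pendant '[[[-0.8,-1.2,0,0,0,0,-0.5],[-1.5,-2.4,0,0,0,0,-0.5],[-2,-3.2,0,0,0,0,-0.5],[-2.1,-3.4,0,0,0,0,-0.5],[-2.1,-3.4,0,0,0,0,-0.5]]]';python3 -m pendant '[[[0,0,0,0,0,0,-0.5],[0,0,0,0,0,0,-0.5]]]'; python3 see.py .038 25 40 w3.png; python3 go.py .416 .3235 .017 0
```

```text
t: 23.0
tool_pos: [0.5008, 0.2179, 0.199]
eef_rot: [3.141, 0.003, -0.002]
contact_force: [0.4, 0.6, -0.4]
finger_gap: 0.502
finger_force: 20.0
t: 23.62
tool_pos: [0.4398, 0.3188, 0.1998]
eef_rot: [3.141, 0.001, -0.002]
contact_force: [-0.1, 0.2, -0.8]
finger_gap: 0.501
finger_force: 20.0
t: 23.88
tool_pos: [0.4403, 0.3185, 0.2005]
eef_rot: [3.141, 0.0, -0.003]
contact_force: [-0.6, 0.4, -0.8]
finger_gap: 0.498
finger_force: 20.0
lid [508.9 314.6] r 30.8 px [321. 147.]
t 23.925 pos [0.4402 0.3186 0.2005] yaw [ 1.7999e+02  1.0000e-02 -1.8000e-01] gap 0.5 shift [-0.81 -0.16  6.12] turn [ 0.    0.   -0.04]
```

View pics/w3.png

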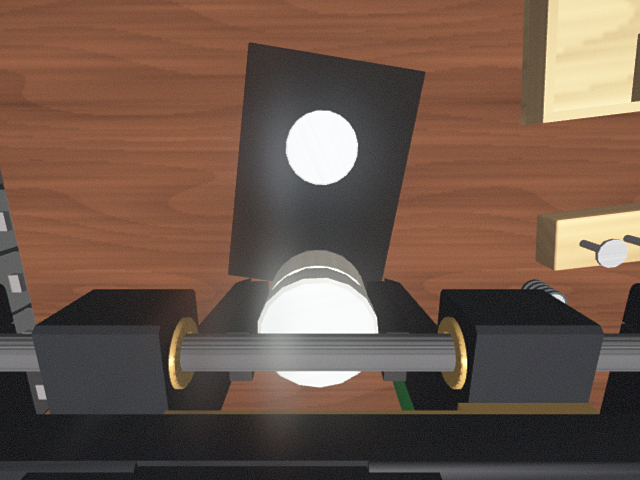

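```bash
python3 - <<'E'
from see import *
E
python3 - 0 0 0 <<'E'
from see import *
p=plane(c,[(248,43),(424,72),(229,275),(385,280)],.004);print(p.round(4),np.linalg.norm(p[1]-p[0]),np.linalg.norm(p[2]-p[0]))
E
```

```text
[[0.5986 0.3791]
 [0.5747 0.2222]
 [0.382  0.4105]
 [0.3759 0.2482]] 0.1586217046342284 0.21885229254601163Traceback (most recent call last):
  File "<stdin>", line 1, in <module>
  File "see.py", line 15, in <module>
    c=look();tins(c,*map(float,sys.argv[1:4]))
             ~~~~^^^^^^^^^^^^^^^^^^^^^^^^^^^^^
TypeError: tins() missing 3 required positional arguments: 'z', 'rmin', and 'rmax'
```

The mat centre comes out at (.478,.316) and its edges at 159 by 219 mm, so the fine-tin spot at mat x ≈ -0.062 is good.

```bash
python3 -m pendant '[[[-0.4,-0.1,0.5,0,0,0,-0.5],[-0.78,-0.22,2,0,0,0,-0.5],[-0.78,-0.22,3.8,0,0,0,-0.5],[-0.78,-0.22,5.2,0,0,0,-0.5],[-0.78,-0.22,5.7,0,0,0,-0.5]]]'; python3 -m pendant '[[[0,0,0.1,0,0,0,-0.5],[0,0,0.2,0,0,0,-0.5],[0,0,0.3,0,0,0,-0.5],[0,0,0.4,0,0,0,-0.5],[0,0,0.44,0,0,0,-0.5]]]';python3 -m pendant '[[[0,0,0,0,0,0,-0.5],[0,0,0,0,0,0,-0.5]]]'; python3 go.py .417 .3253 .0165 0
```

```text
t: 24.65
tool_pos: [0.4157, 0.3252, 0.0278]
eef_rot: [3.14, 0.003, -0.002]
contact_force: [1.1, 1.3, -1.4]
finger_gap: 0.495
finger_force: 20.0
t: 25.28
tool_pos: [0.4166, 0.3258, 0.0166]
eef_rot: [-3.142, -0.0, -0.002]
contact_force: [-2.7, -2.0, 9.1]
finger_gap: 0.5
finger_force: 20.0
t: 25.52
tool_pos: [0.4165, 0.3258, 0.0166]
eef_rot: [-3.142, -0.0, -0.002]
contact_force: [-1.8, -0.7, 2.8]
finger_gap: 0.499
finger_force: 20.0
t 25.525 pos [0.4165 0.3258 0.0166] yaw [-1.8e+02 -1.0e-02 -1.2e-01] gap 0.499 shift [0.02 0.02 0.  ] turn [-0.   -0.   -0.02]
```

Contact felt. I'll release, rise and approach the coarse tin.

```bash
python3 -m pendant '[[[0,0,0,0,0,0,0],[0,0,0,0,0,0,0.5],[0,0,0,0,0,0,1],[0,0,0,0,0,0,1],[0,0,0,0,0,0,1]]]'; python3 -m pendant '[[[0,0,-1,0,0,0,1],[0,0,-2.5,0,0,0,1],[0,0,-4,0,0,0,1],[0.5,0,-4.5,0,0,0,1],[0.5,0,-4.5,0,0,0,1]]]';python3 -m pendant '[[[0,0,0,0,0,0,1],[0,0,0,0,0,0,1]]]'; python3 see.py .038 20 40; python3 go.py .5089 .3146 .012 0
```

```text
t: 26.15
tool_pos: [0.4165, 0.3258, 0.0164]
eef_rot: [-3.142, 0.0, -0.002]
contact_force: [-0.2, -0.9, 0.3]
finger_gap: 0.929
finger_force: 0.0
t: 26.78
tool_pos: [0.4323, 0.3258, 0.1522]
eef_rot: [-3.141, -0.002, -0.003]
contact_force: [0.8, 0.7, 0.4]
finger_gap: 1.002
finger_force: 0.0
t: 27.02
tool_pos: [0.4308, 0.3256, 0.1504]
eef_rot: [3.141, 0.002, -0.002]
contact_force: [0.4, 0.3, 0.5]
finger_gap: 0.998
finger_force: 0.0
lid [414.8 325.7] r 23.7 px [317. 260.]
lid [508.7 314.6] r 30.9 px [332. 132.]
t 27.075 pos [0.4309 0.3256 0.1506] yaw [ 1.7996e+02  9.0000e-02 -1.2000e-01] gap 1.004 shift [2.61 0.36 4.62] turn [ 0.01  0.02 -0.02]
```

```bash
python3 -m pendant '[[[1.3,0.18,0,0,0,0,1],[2.6,0.36,0,0,0,0,1],[2.6,0.36,1.5,0,0,0,1],[2.6,0.36,3,0,0,0,1],[2.6,0.36,4,0,0,0,1]]]'; python3 -m pendant '[[[0,0,0.4,0,0,0,1],[0,0,0.6,0,0,0,1],[0,0,0.6,0,0,0,1],[0,0,0.6,0,0,0,1]]]'; python3 go.py .5089 .3146 .012 0
```

```text
t: 27.7
tool_pos: [0.5084, 0.3144, 0.0288]
eef_rot: [3.141, 0.003, -0.002]
contact_force: [0.2, 0.4, 0.5]
finger_gap: 0.999
finger_force: 0.0
t: 28.2
tool_pos: [0.51, 0.315, 0.0145]
eef_rot: [-3.141, -0.002, -0.002]
contact_force: [-0.4, -1.3, -0.9]
finger_gap: 1.002
finger_force: 0.0
t 28.2 pos [0.51   0.315  0.0145] yaw [-1.7996e+02 -1.0000e-01 -1.2000e-01] gap 1.002 shift [-0.04  0.01  0.08] turn [-0.01 -0.02 -0.02]
```

```bash
python3 -m pendant '[[[0,0,0.05,0,0,0,0],[0,0,0.05,0,0,0,0],[0,0,0.05,0,0,0,0],[0,0,0.05,0,0,0,0],[0,0,0.05,0,0,0,0]]]' 20; python3 -m pendant '[[[0,0,0,0,0,0,0],[0,0,0,0,0,0,0],[0,0,0,0,0,0,0],[0,0,0,0,0,0,0]]]'; python3 go.py .5089 .3146 .20 0
```

```text
t: 28.82
tool_pos: [0.5095, 0.3148, 0.012]
eef_rot: [-3.142, -0.0, -0.002]
contact_force: [0.0, 0.4, 0.9]
finger_gap: 0.689
finger_force: 20.0
t: 29.32
tool_pos: [0.5095, 0.3147, 0.0119]
eef_rot: [3.142, 0.0, -0.002]
contact_force: [0.2, 1.3, -0.7]
finger_gap: 0.683
finger_force: 25.3
t 29.325 pos [0.5095 0.3147 0.0119] yaw [ 1.8e+02  0.0e+00 -1.2e-01] gap 0.683 shift [-0.02  0.01 -6.27] turn [ 0.    0.   -0.02]
```

```bash
python3 -m pendant '[[[0,0,-0.5,0,0,0,0],[0,0,-1.7,0,0,0,0],[0,0,-3.4,0,0,0,0],[0,0,-5,0,0,0,0],[0,0,-6,0,0,0,0]]]'; python3 -m pendant '[[[0.4,0.7,0,0,0,-0.3,0],[1,1.8,0,0,0,-0.6,0],[1.8,3.1,0,0,0,-0.9,0],[2.6,4.4,0,0,0,-1.3,0],[3.4,5.8,0,0,0,-1.3,0]]]';  python3 -m pendant '[[[0,0,0,0,0,0,0]]]'; python3 go.py .666 .045 .19 6.5
```

```text
t: 29.95
tool_pos: [0.5097, 0.3148, 0.1953]
eef_rot: [-3.14, -0.003, -0.002]
contact_force: [0.1, 0.3, -3.4]
finger_gap: 0.682
finger_force: 25.5
t: 30.58
tool_pos: [0.6115, 0.1393, 0.1928]
eef_rot: [-3.142, -0.0, 0.112]
contact_force: [0.1, 0.4, -1.5]
finger_gap: 0.688
finger_force: 25.5
t: 30.7
tool_pos: [0.612, 0.1377, 0.1923]
eef_rot: [3.141, -0.0, 0.107]
contact_force: [-0.1, 0.8, -2.0]
finger_gap: 0.682
finger_force: 25.5
t 30.7 pos [0.612  0.1377 0.1923] yaw [ 1.7997e+02 -1.0000e-02  6.1500e+00] gap 0.682 shift [1.46 3.26 0.08] turn [ 0.01 -0.   -0.07]
```

```bash
python3 -m pendant '[[[0.5,1.1,0,0,0,0,0],[1,2.2,0,0,0,0,0],[1.4,3,0,0,0,0,0],[1.46,3.26,0,0,0,0,0],[1.46,3.26,0,0,0,0,0]]]';  python3 -m pendant '[[[0,0,0,0,0,0,0],[0,0,1,0,0,0,0],[0,0,2.6,0,0,0,0],[0,0,4.2,0,0,0,0],[0,0,5.2,0,0,0,0]]]'; python3 -m pendant '[[[0,0,0.1,0,0,0,0],[0,0,0.2,0,0,0,0],[0,0,0.3,0,0,0,0]]]'; python3 go.py .666 .045 .016 6.5
```

```text
t: 31.32
tool_pos: [0.665, 0.049, 0.1921]
eef_rot: [-3.141, 0.0, 0.112]
contact_force: [-0.7, 0.4, -2.5]
finger_gap: 0.688
finger_force: 25.5
t: 31.95
tool_pos: [0.6642, 0.0494, 0.0337]
eef_rot: [-3.141, 0.003, 0.112]
contact_force: [-0.6, -0.4, -1.8]
finger_gap: 0.685
finger_force: 25.5
t: 32.33
tool_pos: [0.6662, 0.0484, 0.0285]
eef_rot: [3.141, -0.003, 0.112]
contact_force: [0.4, -0.5, -2.5]
finger_gap: 0.683
finger_force: 25.5
t 32.325 pos [0.6662 0.0484 0.0285] yaw [ 1.7997e+02 -1.5000e-01  6.3900e+00] gap 0.683 shift [-0.02  0.11  0.42] turn [ 0.01 -0.03 -0.02]
```

```bash
python3 -m pendant '[[[0,0.05,0.05,0,0,0,0],[0,0.1,0.15,0,0,0,0],[0,0.1,0.25,0,0,0,0],[0,0.1,0.33,0,0,0,0],[0,0.1,0.4,0,0,0,0]]]';  python3 -m pendant '[[[0,0,0,0,0,0,0],[0,0,0,0,0,0,0]]]'; python3 go.py .666 .045 .016 6.5
```

```text
t: 32.95
tool_pos: [0.6658, 0.0453, 0.0157]
eef_rot: [3.142, 0.0, 0.111]
contact_force: [-8.0, 0.7, 14.0]
finger_gap: 0.675
finger_force: 24.2
t: 33.2
tool_pos: [0.6659, 0.0452, 0.0158]
eef_rot: [3.141, -0.0, 0.111]
contact_force: [-3.0, 0.1, 4.7]
finger_gap: 0.687
finger_force: 25.0
t 33.2 pos [0.6659 0.0452 0.0158] yaw [ 1.7999e+02 -1.0000e-02  6.3900e+00] gap 0.687 shift [ 0.    0.01 -0.01] turn [ 0.   -0.   -0.02]
```

```bash
python3 -m pendant '[[[0,0,0,0,0,0,0.5],[0,0,0,0,0,0,1],[0,0,0,0,0,0,1],[0,0,0,0,0,0,1]]]'; python3 -m pendant '[[[0,0,-1.5,0,0,0,1],[0,0,-3.5,0,0,0,1],[0,0,-5.5,0,0,0,1],[0,0,-7.5,0,0,0,1],[0,0,-9.5,0,0,0,1]]]';python3 -m pendant '[[[0,0,0,0,0,0,1],[-2,0,0,0,0,0,1],[-3,0,0,0,0,0,1],[-3,0,0,0,0,0,1],[-3,0,0,0,0,0,1]]]'; python3 see.py .042 20 40; python3 go.py .3942 -.3094 .30 2.4
```

```text
t: 33.7
tool_pos: [0.6658, 0.0452, 0.0148]
eef_rot: [-3.142, 0.0, 0.111]
contact_force: [-1.2, -0.3, 0.8]
finger_gap: 0.997
finger_force: 0.0
t: 34.33
tool_pos: [0.6654, 0.0452, 0.3021]
eef_rot: [3.142, -0.0, 0.111]
contact_force: [0.8, 0.4, 0.1]
finger_gap: 0.997
finger_force: 0.0
t: 34.95
tool_pos: [0.5769, 0.0352, 0.2993]
eef_rot: [-3.141, 0.0, 0.111]
contact_force: [-0.1, -0.9, 0.6]
finger_gap: 1.002
finger_force: 0.0
lid [ 542.2 -358. ] r 20.1 px [635. 272.]
t 35.0 pos [0.577  0.0352 0.2992] yaw [-1.7999e+02  4.0000e-02  6.3700e+00] gap 1.0 shift [-7.33 10.74 -0.02] turn [-0.    0.01  0.79]
```

```bash
python3 -m pendant '[[[-1.2,1.7,0,0,0,0.8,1],[-2.4,3.4,0,0,0,0.8,1],[-3.6,5.1,0,0,0,0.8,1],[-4.8,6.8,0,0,0,0.8,1],[-6,8.5,0,0,0,0.8,1]]]'; python3 -m pendant '[[[0,0,0,0,0,0,1],[0,0,0,0,0,0,1]]]'; python3 - <<'E'
from rig import bot
import cv2
cv2.imwrite("pics/t4.png",bot.read_camera("top")["pixels"][:,:,::-1])
E
python3 go.py .3942 -.3094 .30 2.4
```

```text
t: 35.62
tool_pos: [0.4252, -0.2401, 0.2996]
eef_rot: [-3.141, 0.0, 0.042]
contact_force: [0.6, -0.5, -0.3]
finger_gap: 1.001
finger_force: 0.0
t: 35.88
tool_pos: [0.4264, -0.2381, 0.2996]
eef_rot: [-3.141, 0.0, 0.041]
contact_force: [-0.7, -0.5, -0.6]
finger_gap: 0.996
finger_force: 0.0
t 35.925 pos [ 0.4266 -0.2376  0.2997] yaw [-179.97    0.      2.44] gap 1.001 shift [-1.18  2.35 -0.01] turn [-0.01  0.    0.01]
```

View pics/t4.png

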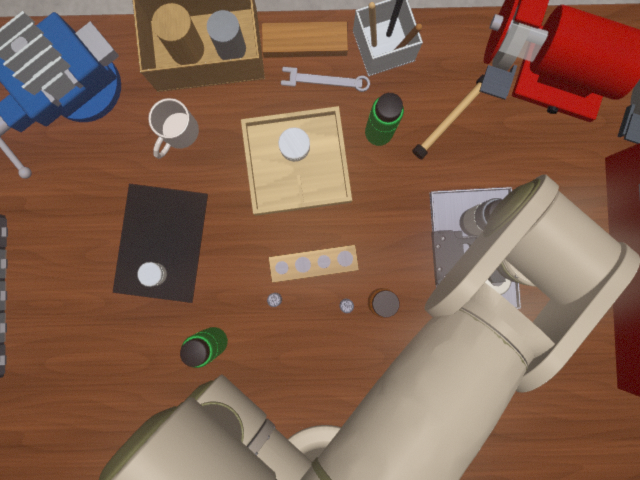

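The coarse tin stands in the rear of the wooden tray at (294,144), the fine tin is on the mat at (151,273), and the valve block hasn't moved. The oil bottle goes back next.

```bash
python3 -m pendant '[[[-0.6,1.2,0,0,0,0,1],[-1.18,2.35,0,0,0,0,1],[-1.18,2.35,0,0,0,0,1],[-1.18,2.35,1.2,0,0,0,1],[-1.18,2.35,2.7,0,0,0,1]]]'; python3 -m pendant '[[[0,0,1.5,0,0,0,1],[0,0,3,0,0,0,1],[0,0,4,0,0,0,1],[0,0,4.1,0,0,0,1],[0,0,4.1,0,0,0,1]]]'; python3 go.py .3942 -.3094 .0945 2.4
```

```text
t: 36.55
tool_pos: [0.3947, -0.3088, 0.2185]
eef_rot: [3.14, -0.002, 0.044]
contact_force: [0.2, -0.5, -0.9]
finger_gap: 1.0
finger_force: 0.0
t: 37.17
tool_pos: [0.3943, -0.3098, 0.0969]
eef_rot: [3.141, -0.001, 0.043]
contact_force: [0.6, 1.1, 0.2]
finger_gap: 0.999
finger_force: 0.0
t 37.175 pos [ 0.3943 -0.3098  0.0969] yaw [ 1.7994e+02 -5.0000e-02  2.4500e+00] gap 0.999 shift [-0.   -0.01  0.08] turn [ 0.01 -0.01  0.01]
```

```bash
python3 -m pendant '[[[0,0,0.06,0,0,0,0],[0,0,0.06,0,0,0,-0.2],[0,0,0.06,0,0,0,-0.2],[0,0,0.06,0,0,0,-0.2],[0,0,0.06,0,0,0,-0.2]]]' 20; python3 -m pendant '[[[0,0,0,0,0,0,-0.2],[0,0,0,0,0,0,-0.2],[0,0,0,0,0,0,-0.2]]]'; python3 go.py .3942 -.3094 .0945 2.4;  python3 -m pendant '[[[0,0,-0.5,0,0,0,-0.2],[0,0,-1.7,0,0,0,-0.2],[0,0,-3.4,0,0,0,-0.2],[0,0,-5.2,0,0,0,-0.2],[0,0,-6.8,0,0,0,-0.2]]]'; python3 -m pendant '[[[0,0,0,0,0,0,-0.2]]]'; python3 go.py .5971 -.011 .30 6.4
```

```text
t: 37.8
tool_pos: [0.3935, -0.3101, 0.0945]
eef_rot: [3.141, -0.0, 0.041]
contact_force: [-1.5, 2.3, 5.6]
finger_gap: 0.674
finger_force: 20.0
t: 38.17
tool_pos: [0.3935, -0.3101, 0.0945]
eef_rot: [3.141, -0.0, 0.041]
contact_force: [-1.1, 2.6, 5.5]
finger_gap: 0.678
finger_force: 20.0
t 38.175 pos [ 0.3935 -0.3101  0.0945] yaw [ 1.7999e+02 -2.0000e-02  2.3700e+00] gap 0.678 shift [ 0.03 -0.02 -0.  ] turn [ 0.   -0.   -0.01]
t: 38.8
tool_pos: [0.393, -0.3099, 0.3006]
eef_rot: [3.141, -0.0, 0.041]
contact_force: [0.5, -0.2, -4.6]
finger_gap: 0.677
finger_force: 20.0
t: 38.92
tool_pos: [0.3938, -0.3107, 0.3017]
eef_rot: [3.136, -0.004, 0.042]
contact_force: [-0.0, 0.4, -4.4]
finger_gap: 0.675
finger_force: 20.0
t 38.925 pos [ 0.3938 -0.3107  0.3017] yaw [179.68  -0.23   2.38] gap 0.675 shift [ 7.18 -9.7   0.03] turn [ 0.07 -0.04 -0.8 ]
```

```bash
python3 -m pendant '[[[0.4,-0.5,0,0,0,-0.2,-0.2],[1.2,-1.7,0,0,0,-0.4,-0.2],[2.2,-3,0,0,0,-0.6,-0.2],[3.2,-4.3,0,0,0,-0.8,-0.2],[4.1,-5.5,0,0,0,-0.8,-0.2]]]'; python3 -m pendant '[[[0.7,-1.1,0,0,0,0,-0.2],[1.5,-2.3,0,0,0,0,-0.2],[2.3,-3.5,0,0,0,0,-0.2],[2.6,-4,0,0,0,0,-0.2],[2.75,-4.2,0,0,0,0,-0.2]]]'; python3 -m pendant '[[[0,0,0,0,0,0,-0.2],[0,0,0,0,0,0,-0.2]]]'; python3 go.py .5971 -.011 .0995 6.4
```

```text
t: 39.55
tool_pos: [0.5096, -0.1385, 0.2965]
eef_rot: [-3.14, 0.002, 0.112]
contact_force: [1.3, -0.3, -3.1]
finger_gap: 0.678
finger_force: 20.0
t: 40.17
tool_pos: [0.5772, -0.0055, 0.2971]
eef_rot: [-3.141, 0.002, 0.112]
contact_force: [0.7, 0.4, -4.0]
finger_gap: 0.676
finger_force: 20.0
t: 40.42
tool_pos: [0.5771, -0.0068, 0.2981]
eef_rot: [3.141, 0.0, 0.11]
contact_force: [0.5, -0.9, -4.2]
finger_gap: 0.673
finger_force: 20.0
t 40.425 pos [ 0.5771 -0.0068  0.2981] yaw [1.7999e+02 2.0000e-02 6.3000e+00] gap 0.673 shift [0.65 0.21 6.62] turn [ 0.    0.   -0.02]
```

```bash
python3 -m pendant '[[[0.4,0.1,0,0,0,0,-0.2],[0.65,0.21,1.4,0,0,0,-0.2],[0.65,0.21,3.2,0,0,0,-0.2],[0.65,0.21,5,0,0,0,-0.2],[0.65,0.21,6,0,0,0,-0.2]]]'; python3 -m pendant '[[[0,0,0,0,0,0,-0.2],[0,0,0.1,0,0,0,-0.2],[0,0,0.2,0,0,0,-0.2]]]'; python3 go.py .5971 -.011 .0995 6.4
```

```text
t: 41.05
tool_pos: [0.5962, -0.0106, 0.1154]
eef_rot: [-3.141, 0.003, 0.11]
contact_force: [0.2, 0.4, -3.3]
finger_gap: 0.676
finger_force: 20.0
t: 41.42
tool_pos: [0.5982, -0.0102, 0.1136]
eef_rot: [3.141, -0.003, 0.111]
contact_force: [0.6, 0.9, -2.6]
finger_gap: 0.671
finger_force: 20.0
t 41.425 pos [ 0.5982 -0.0102  0.1136] yaw [ 1.7995e+02 -1.5000e-01  6.3600e+00] gap 0.671 shift [-0.04  0.02  0.47] turn [ 0.01 -0.03 -0.01]
```

```bash
python3 -m pendant '[[[0,0.02,0.1,0,0,0,-0.2],[0,0.02,0.2,0,0,0,-0.2],[0,0.02,0.3,0,0,0,-0.2],[0,0.02,0.38,0,0,0,-0.2],[0,0.02,0.38,0,0,0,-0.2]]]'; python3 -m pendant '[[[0,0,0.03,0,0,0,-0.2],[0,0,0.03,0,0,0,-0.2]]]'; python3 go.py .5971 -.011 .0995 6.4
```

```text
t: 42.05
tool_pos: [0.5975, -0.0104, 0.1005]
eef_rot: [-3.142, 0.0, 0.111]
contact_force: [-0.7, 0.3, -4.1]
finger_gap: 0.671
finger_force: 20.0
t: 42.3
tool_pos: [0.5976, -0.0104, 0.0998]
eef_rot: [-3.142, -0.0, 0.111]
contact_force: [0.2, -1.1, -3.2]
finger_gap: 0.673
finger_force: 20.0
t 42.3 pos [ 0.5976 -0.0104  0.0998] yaw [-180.     -0.      6.37] gap 0.673 shift [-0.02  0.02  0.01] turn [-0.   -0.   -0.01]
```

```bash
python3 -m pendant '[[[0,0,0.03,0,0,0,-0.2],[0,0,0.03,0,0,0,0.5],[0,0,0.03,0,0,0,1],[0,0,0.03,0,0,0,1],[0,0,0.03,0,0,0,1]]]'; python3 -m pendant '[[[0,0,-1.5,0,0,0,1],[0,0,-3,0,0,0,1],[0,0,-5,0,0,0,1],[0,0,-7.2,0,0,0,1],[0,0,-7.2,0,0,0,1]]]'; python3 go.py .5043 -.3067 .315 96.4
```

```text
t: 42.92
tool_pos: [0.5976, -0.0105, 0.0989]
eef_rot: [3.142, -0.0, 0.111]
contact_force: [0.6, 0.1, -0.4]
finger_gap: 0.999
finger_force: 0.0
t: 43.55
tool_pos: [0.5985, -0.0106, 0.3198]
eef_rot: [3.139, -0.008, 0.111]
contact_force: [-0.3, 0.4, -0.3]
finger_gap: 1.001
finger_force: 0.0
t 43.55 pos [ 0.5985 -0.0106  0.3198] yaw [179.84  -0.49   6.38] gap 1.001 shift [-4.22  9.46  0.15] turn [  0.1   -0.05 -18.  ]
```

```bash
python3 -m pendant '[[[-0.5,1,0,0,0,-2,1],[-1,2,0,0,0,-4,1],[-1.4,3.1,0,0,0,-6,1],[-1.9,4.2,0,0,0,-8,1],[-2.3,5.2,0,0,0,-10,1]]]'; python3 -m pendant '[[[0,0,0,0,0,0,1],[0,0,0,0,0,0,1]]]'; python3 go.py .5043 -.3067 .315 96.4
```

```text
t: 44.18
tool_pos: [0.5456, -0.1742, 0.3136]
eef_rot: [-3.14, 0.0, 0.989]
contact_force: [0.7, -0.1, -0.4]
finger_gap: 1.001
finger_force: 0.0
t: 44.42
tool_pos: [0.5464, -0.1724, 0.3143]
eef_rot: [-3.14, -0.0, 0.982]
contact_force: [0.3, 0.1, -0.9]
finger_gap: 0.999
finger_force: 0.0
t 44.425 pos [ 0.5464 -0.1724  0.3143] yaw [-1.7994e+02 -1.0000e-02  5.6240e+01] gap 0.999 shift [-4.5   1.32 -0.03] turn [-0.01 -0.01 -8.03]
```

```bash
python3 -m pendant '[[[-1.1,0.3,0,0,0,-2,1],[-2.2,0.6,0,0,0,-4,1],[-3.4,1,0,0,0,-6,1],[-4.5,1.32,0,0,0,-8,1],[-4.5,1.32,0,0,0,-8,1]]]'; python3 -m pendant '[[[0,0,0,0,0,0,1],[0,0,0,0,0,0,1]]]'; python3 go.py .5043 -.3067 .1258 96.4
```

```text
t: 45.05
tool_pos: [0.5044, -0.3081, 0.3143]
eef_rot: [-3.141, -0.001, 1.679]
contact_force: [-0.7, 0.4, 0.3]
finger_gap: 0.999
finger_force: 0.0
t: 45.3
tool_pos: [0.5051, -0.3062, 0.315]
eef_rot: [3.141, -0.0, 1.682]
contact_force: [-0.1, 0.7, -0.6]
finger_gap: 1.005
finger_force: 0.0
t 45.3 pos [ 0.5051 -0.3062  0.315 ] yaw [179.99  -0.    96.37] gap 1.005 shift [-0.01 -0.03  6.31] turn [ 0.   -0.   -0.01]
```

```bash
python3 -m pendant '[[[0,-0.03,1.5,0,0,0,1],[0,-0.03,3.3,0,0,0,1],[0,-0.03,5,0,0,0,1],[0,-0.03,6.1,0,0,0,1],[0,-0.03,6.3,0,0,0,1]]]'; python3 -m pendant '[[[0,0,0,0,0,0,1],[0,0,0,0,0,0,1],[0,0,0,0,0,0,0],[0,0,0,0,0,0,-0.2],[0,0,0,0,0,0,-0.2]]]' 20; python3 -m pendant '[[[0,0,0,0,0,0,-0.2],[0,0,0,0,0,0,-0.2],[0,0,0,0,0,0,-0.2],[0,0,0,0,0,0,-0.2]]]'; python3 go.py .5043 -.3067 .1258 96.4
```

```text
t: 45.92
tool_pos: [0.5034, -0.3062, 0.1243]
eef_rot: [-3.139, -0.003, 1.682]
contact_force: [-0.2, 0.5, 0.9]
finger_gap: 0.997
finger_force: 0.0
t: 46.55
tool_pos: [0.5036, -0.3076, 0.1261]
eef_rot: [3.141, 0.0, 1.682]
contact_force: [-0.7, 0.2, -0.4]
finger_gap: 0.685
finger_force: 0.0
t: 47.05
tool_pos: [0.5037, -0.3076, 0.1261]
eef_rot: [3.141, 0.0, 1.682]
contact_force: [1.4, 0.0, 1.7]
finger_gap: 0.642
finger_force: 20.0
t 47.05 pos [ 0.5037 -0.3076  0.1261] yaw [1.7998e+02 1.0000e-02 9.6370e+01] gap 0.642 shift [0.03 0.02 0.01] turn [ 0.  0. -0.]
```

```bash
python3 -m pendant '[[[0,0,-0.5,0,0,0,-0.2],[0,0,-1.7,0,0,0,-0.2],[0,0,-3.4,0,0,0,-0.2],[0,0,-5.2,0,0,0,-0.2],[0,0,-6.7,0,0,0,-0.2]]]'; python3 -m pendant '[[[0,0,0,0,0,0,-0.2]]]'; python3 go.py .5845 .082 .325 96.4
```

```text
t: 47.68
tool_pos: [0.5033, -0.3073, 0.3299]
eef_rot: [3.141, 0.001, 1.682]
contact_force: [1.0, -0.1, -2.7]
finger_gap: 0.638
finger_force: 20.0
t: 47.8
tool_pos: [0.504, -0.3079, 0.3309]
eef_rot: [3.137, 0.005, 1.682]
contact_force: [-0.1, -0.1, -3.3]
finger_gap: 0.64
finger_force: 20.0
t 47.8 pos [ 0.504  -0.3079  0.3309] yaw [179.75   0.3   96.38] gap 0.64 shift [12.62  4.11  0.15] turn [ 0.05  0.06 -0.  ]
```

```bash
python3 -m pendant '[[[0.8,0.25,0,0,0,0,-0.2],[2.3,0.75,0,0,0,0,-0.2],[3.8,1.25,0,0,0,0,-0.2],[5.3,1.7,0,0,0,0,-0.2],[6.8,2.2,0,0,0,0,-0.2]]]';python3 -m pendant '[[[1.5,0.5,0,0,0,0,-0.2],[3,1,0,0,0,0,-0.2],[4.5,1.5,0,0,0,0,-0.2],[5.4,1.8,0,0,0,0,-0.2],[5.8,1.9,0,0,0,0,-0.2]]]'; python3 -m pendant '[[[0,0,0,0,0,0,-0.2],[0,0,0,0,0,0,-0.2],[0,0,0,0,0,0,-0.2]]]'; python3 go.py .5845 .082 .1308 96.4
```

```text
t: 48.42
tool_pos: [0.5461, -0.0959, 0.3256]
eef_rot: [-3.139, -0.001, 1.682]
contact_force: [0.4, 0.8, -2.7]
finger_gap: 0.634
finger_force: 20.0
t: 49.05
tool_pos: [0.5835, 0.083, 0.3256]
eef_rot: [-3.139, -0.0, 1.684]
contact_force: [-1.2, -0.5, -2.1]
finger_gap: 0.639
finger_force: 20.0
t: 49.42
tool_pos: [0.5839, 0.0808, 0.3269]
eef_rot: [-3.142, 0.0, 1.681]
contact_force: [-0.0, 0.4, -2.4]
finger_gap: 0.639
finger_force: 20.0
t 49.425 pos [0.5839 0.0808 0.3269] yaw [-1.80e+02  1.00e-02  9.63e+01] gap 0.639 shift [0.04 0.03 6.54] turn [-0.    0.   -0.02]
```

```bash
python3 -m pendant '[[[0.04,0.03,1,0,0,0,-0.2],[0.04,0.03,2.8,0,0,0,-0.2],[0.04,0.03,4.6,0,0,0,-0.2],[0.04,0.03,5.8,0,0,0,-0.2],[0.04,0.03,6.1,0,0,0,-0.2]]]';python3 -m pendant '[[[0,0,0.1,0,0,0,-0.2],[0,0,0.2,0,0,0,-0.2],[0,0,0.3,0,0,0,-0.2],[0,0,0.38,0,0,0,-0.2],[0,0,0.4,0,0,0,-0.2]]]';python3 -m pendant '[[[0,0,0,0,0,0,-0.2],[0,0,0,0,0,0,-0.2]]]'; python3 go.py .5845 .082 .1308 96.4
```

```text
t: 50.05
tool_pos: [0.5838, 0.0825, 0.1421]
eef_rot: [-3.138, -0.001, 1.681]
contact_force: [-0.4, 0.0, -2.1]
finger_gap: 0.638
finger_force: 20.0
t: 50.68
tool_pos: [0.5846, 0.083, 0.1319]
eef_rot: [-3.142, -0.0, 1.682]
contact_force: [-0.2, 0.6, -2.1]
finger_gap: 0.636
finger_force: 20.0
t: 50.92
tool_pos: [0.5847, 0.083, 0.132]
eef_rot: [3.141, 0.0, 1.682]
contact_force: [-0.7, 0.5, -2.5]
finger_gap: 0.643
finger_force: 20.0
t 50.925 pos [0.5847 0.083  0.132 ] yaw [179.99   0.    96.38] gap 0.643 shift [-0.03 -0.01  0.04] turn [ 0.  0. -0.]
```

Now I'll release, rise, and move clear toward the start side so both cameras can see the result.

```bash
python3 -m pendant '[[[0,0,0.04,0,0,0,-0.2],[0,0,0.04,0,0,0,-0.2],[0,0,0.04,0,0,0,0.5],[0,0,0.04,0,0,0,1],[0,0,0.04,0,0,0,1]]]'; python3 -m pendant '[[[0,0,0,0,0,0,1],[0,0,-1.5,0,0,0,1],[0,0,-3,0,0,0,1],[0,0,-5,0,0,0,1],[0,0,-6.5,0,0,0,1]]]'; python3 -m pendant '[[[-2,0,0,0,0,0,1],[-4,-0.7,0,0,0,0,1],[-6,-1.4,0,0,0,0,1],[-8,-2,0,0,0,0,1],[-10,-2.6,0,0,0,0,1]]]'; python3 -m pendant '[[[0,0,0,0,0,0,1],[0,0,0,0,0,0,1],[0,0,0,0,0,0,1]]]'; python3 - <<'E'
from rig import bot
import cv2,numpy as np,pickle
d={n:bot.read_camera(n) for n in("scene","top")};pickle.dump(d,open("c1.pkl","wb"))
o=pickle.load(open("c0.pkl","rb"))
f=lambda k:cv2.resize(k["top"]["pixels"][95:225,230:360,::-1],None,fx=3,fy=3,interpolation=cv2.INTER_CUBIC)
cv2.imwrite("pics/cmp.png",np.hstack([f(o),f(d)]));cv2.imwrite("pics/s5.png",d["scene"]["pixels"][:,:,::-1])
E
```

```text
t: 51.55
tool_pos: [0.5846, 0.0831, 0.1307]
eef_rot: [3.142, -0.0, 1.682]
contact_force: [-0.6, 0.2, -0.9]
finger_gap: 0.947
finger_force: 0.0
t: 52.18
tool_pos: [0.5846, 0.083, 0.3284]
eef_rot: [3.139, 0.0, 1.682]
contact_force: [-0.4, 0.1, -0.6]
finger_gap: 1.003
finger_force: 0.0
t: 52.8
tool_pos: [0.5402, -0.2233, 0.3259]
eef_rot: [3.141, 0.0, 1.682]
contact_force: [1.4, -0.5, -0.3]
finger_gap: 0.997
finger_force: 0.0
t: 53.18
tool_pos: [0.5413, -0.22, 0.3259]
eef_rot: [3.141, -0.0, 1.684]
contact_force: [-0.4, -0.2, -0.4]
finger_gap: 0.999
finger_force: 0.0
```

View pics/cmp.png

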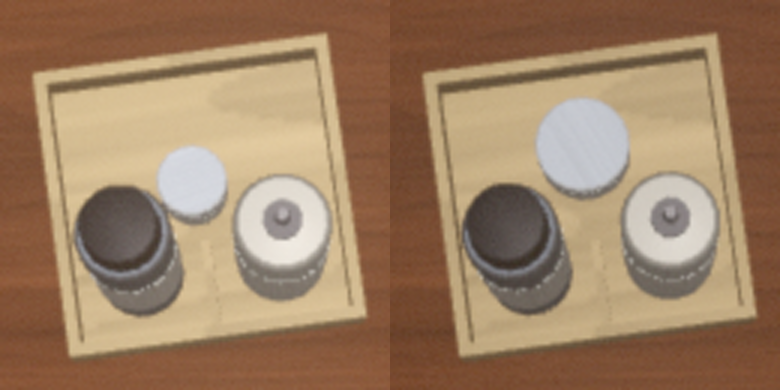

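View pics/s5.png

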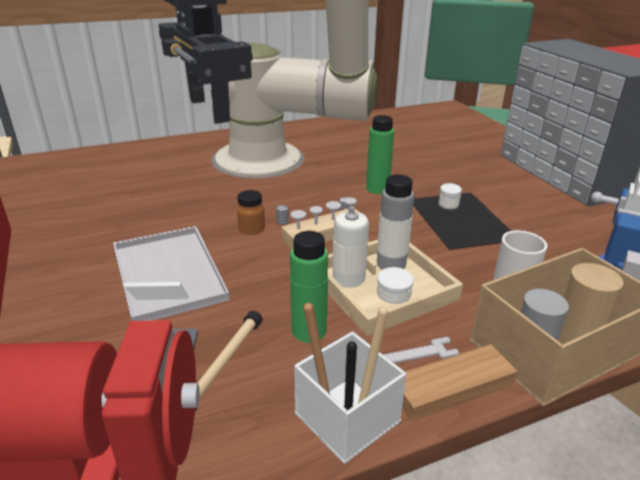

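In the comparison, the cap is at (121,226) against (122,228) before and the oil bottle at (281,220) against (283,222), so both cans are within about 1–2 mm of where they started. The scene view shows everything upright, the fine tin on the mat at (450,196) and the coarse tin in the tray at (395,285). I'm handing in.

```bash
python3 -c "
from rig import bot
print(bot.sign_off())"
```

```text
the job is handed in; nothing more can be done
None
```

I swapped the tins, returned the aerosol and oil bottle to within about 2 mm of where they stood (top camera), and handed the job in at about 53 s with everything upright; the hand-in returned no verdict.

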